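# Torque the load cap on a test set's port and start the self-check

## Task

The load cap on the test set's port is only finger-tight. Take the torque wrench from its stand, set its open jaw over the cap's two flats and turn clockwise (seen from above) until the cap is home and the wrench gives at its pivot; stop there, well before the handle reaches the end of its swing. Lay the wrench back in its stand as it was, without dropping it, and last press the test set's long key gently just until it clicks and let go; leave the cap tight and the other things on the desk where they are.

Things in the scene. Friction and masses are not known exactly. Their poses are not given: they have to be found in the camera images.
- test_set: Bench test set: low grey box, aluminium top, 180 (x) x 150 (y) x 50 mm, fixed on the desk. Origin: centre of its underside, x away from the robot. On top: capped port at (-35, -27) mm, long key at (-42, 42) mm, dark display, bare brass jack 63 mm high at (46, -52) mm; two small flat keys behind the long key, not used.
- cap_flats (a point): Centre of the steel load cap's wrench section, 74.5 mm above the desk; z up, x along its flats, turns with the cap. Section: 38 mm round with two flats 24 mm apart, 29 mm long, from 68 to 81 mm above the desk, a small boss to 84.5. A 46 mm round collar below, top at 68, carries the jaw. There is room for the wrench handle on the -x side (towards the robot).
- cap (a joint): Turn of the cap, rad, growing clockwise seen from above. Starts 0.3 to 0.7 (finger-tight), comes home against a hard stop at 1.0 and stays where left (friction 0.12 N m). At value q its flats point 0.30 - q rad counter-clockwise from the test set's x axis.
- wrench: Handle of the break-over torque wrench: bar with ribbed black sleeve, 22 mm wide (y), 18 mm high; whole wrench 0.25 kg. Origin: on its underside at the grip point; x towards the jaw, z up. The handle reaches from -100 to +85 mm; the head pivots about z at x = +100 mm. Grasp from above across the 22 mm near the origin.
- wrench_jaw (a point): Centre of the open jaw, mid-thickness; x points out of the open end, turns with the head. 150 mm ahead of the handle's origin and 9 mm above its underside when straight. Jaw 27.6 mm wide inside, 47 outside, 12 mm thick; prongs reach 18 mm ahead, web 21.5 mm behind. It goes over the cap from above, 1.8 mm clear each side, and on the collar is level with point cap_flats within 1 mm.
- wrench_head (a joint): Bend at the pivot, rad, 50 mm behind the jaw's centre. 0 is straight, held rigid by a preloaded spring until 0.63 N m act about the pivot; then it gives and swings on at nearly the same load (0.7 N m) up to its end at 0.6 rad. Grows as the handle goes on clockwise while the cap holds the jaw; springs back when eased. Given: over 0.08; past 0.5 is too far.
- stand: Grey printed stand fixed on the desk, base 180 (x) x 66 x 8 mm. Origin: centre of its underside. Two U yokes 14 mm thick at x = -65 and +65 mm: slots 27 mm wide with flared lips, tops 78 mm high, slot floors 45 mm above the desk. The wrench lies in both, x along the stand's x, its origin 45 mm above the stand's, jaw beyond the +x end; 116 mm free between yokes.
- key: Long grey key on the test set, 18 (x) x 30 (y) mm. Origin: centre of its top face, 58 mm above the desk (keypad round it 52). Moves straight down: force rises 1.5 N per mm to 3 N at 2 mm, drops to 1.2 N (the click), rises again 1.5 N per mm to a firm stop at 6 mm and 7 N; springs back. Over 10 N is too hard.
- key_dome (a joint): Dome under the long key, m: 0 at rest, snaps towards 0.0015 at the click; more than 0.001 counts as clicked.
- carton_a: Open cardboard carton standing behind the wrench stand, fixed and always at the same place: 190 (x) x 305 (y) mm, 290 mm tall. Origin: near the centre of its underside. The wrench is 270 mm long: carry it clear to the left before swinging its jaw round towards the test set.
- board_1: small populated circuit board, 35 x 50 mm, lying loose on the desk; not part of the job
- side_cutter: flush cutter, 44 x 117 mm, lying loose; not part of the job
- tweezers: pointed steel tweezers, 118 mm long, lying loose; not part of the job
- screwdriver_2: screwdriver, 144 mm long, lying loose; not part of the job
- battery_1: AA cell, 14 x 51 mm, lying loose; not part of the job

How it is judged:
By the outcome, as a careful person would: the job done as asked, in the order asked, and still so for the second after the job is handed in, with the robot touching nothing.
It also fails if it takes over 72 s, if anything falls off the work surface, if the arm or the gripper's body presses on something with over 40 N, if the wrist force passes 120 N, or if a joint passes its speed limit or range.

## Robot

A 6-joint arm with a two-finger parallel gripper is mounted at the origin on a cart in front of the work surface, level with it; the furniture and walls round the work are solid. World frame = base frame: x ahead of the robot, y to its left, z up, the work surface at z = 0. Lengths are in mm, angles in degrees, forces in N, time in s.
With the tool pointing down it reaches from about 300 to 850 mm from the base axis. Payload 4.2 kg.
Tool frame: the origin (TCP) lies at the very end of the fingers, on their centre line; the grasp point (between the pads) lies 19 mm behind it; z points along the fingers, y is the line along which they close (so a half turn about z gives the same grasp; the last joint's range is limited). The gripper opens to 91 mm and grips with 3 to 60 N. Pads are 32 mm wide; open, the fingers measure 118 mm over their backs; the gripper's body (76 mm by 178 mm) begins 60 mm behind the grasp point.
Start: joints at [-66.979, 18.312, 89.639, -0, 72.044, -1.146], TCP at [235.412, -524.618, 213.976] pointing down, gripper open.
Joint ranges: [-177.97, 177.97], [-48.28, 115.42], [12.27, 149.76], [-77.06, 257.06], [2.81, 150.46], [-146.56, 146.56]. Speed limits (degrees/s): [147.25, 147.25, 180, 180, 180, 180].

## Interface

Orientations are given as [roll, pitch, yaw] about the fixed x, y, z axes, in that order (R = Rz(yaw) Ry(pitch) Rx(roll)).
In Python, from workcell import * gives the robot as it stands.
- The arm moves only by the tool move_arm, never from a script. Its argument "motion" is a list of rows, each a list of 3 entries, a list of its own where there are three numbers: the finger opening in mm, from 0 to 91.2, then the shift along the world's x, y, z in units of 25 mm (1.0 is 25 mm), then the turn, a rotation vector about the world's x, y, z in units of 4 degrees (1.0 is 4 degrees). In form: [[grip, [x, y, z], [ax, ay, az]], ...]. A call has 1 to 20 rows; each row shifts and turns the commanded pose from where the row before left it; what a row does not reach is not made up. A row lasts 1/12 s, in which the tool goes at most 41.7 mm and 7.16 degrees, less where a joint would pass 70% of its speed; a pose out of reach is approached as far as the arm can. A call with a number of a shift or a turn outside -1 to 1 is refused whole. A call with a gripper value outside its range is refused whole. The fingers move at their own pace and stop on an object; "grip_force" is the grip in N (left out, the last holds). Time passes only in rows, so rows that do not move let the fingers close. It gives the time, the measured TCP pose, the force, the opening and the grip force at its end, in the units of the state.
- state(): the state, without advancing time (a new reading comes with each control period).
- grab_frame(name): name is "side" or "top"; returns the picture (420x560x3 uint8, blue, green, red); there is no depth.
- camera_info(name): a dict with "fx", "fy", "cx", "cy" (pixels), "k1" (the pictures are not rectified: a ray, as slopes to the right and down, at radius r is drawn at 1 + k1 r^2 times it, then the intrinsics apply), "rvec" (rotation vector, rad) and "tvec" (3), from world to camera coordinates, as OpenCV has them. Camera axes: x right, y down, z forward; pixel columns grow to the right and rows downward; lengths in mm; the calibration is good to about 2 mm. A picture is of the moment at which its call begins. camera_info takes no time and is no camera call.
- job_done(): hands the job in; it is judged then, once.
The state is a dict: "time_s": time; "qpos": joint angles; "qvel": joint speeds; "effort": joint torques, N m; "ee_pos": TCP position; "ee_rot": TCP orientation; "force": force on the tool from outside, world axes, zero at the start; "torque": the same for the moment, N m; "gripper_width": finger opening in mm; "gripper_force": force on a finger pad.
Only numpy, scipy, OpenCV 4.12 (cv2) and the standard library are available. Lean on these libraries where they do the work, as an engineer would, in place of code of your own. Each camera call takes 0.05 s, during which the arm holds its last target. There are 200 camera calls.

## Working session

There is one attempt and no reset: what is moved stays moved. The work goes in short steps, Python scripts to look and compute and a tool call to move; the robot and the scene stay as the last step left them, time stands still between calls to the robot, and variables do not carry over. Pictures are saved under pics/ and viewed, at most 11 in all, crops included, and the job is handed in when it is done.

Besides the shell and the picture viewer there is one more tool, called by a JSON object that holds its "op" and its "data". move_arm: Moves the arm, as the interface text tells. Shifts and turns lie within -1 to 1; 1 stands for 25 mm of shift or 4 degrees of turn. Its arguments: {"type":"object","properties":{"motion":{"type":"array","items":{"type":"array"}},"grip_force":{"type":"number"}},"required":["motion"]}

```bash
mkdir -p pics; python3 - <<'E'
from workcell import *
import cv2
for n in("top","side"):
    cv2.imwrite(f"pics/{n}0.png",grab_frame(n)); print(n,camera_info(n))
print(state())
E
```

```text
top {'fx': 490.2493966050261, 'fy': 490.2493966050261, 'cx': 274.18912585374926, 'cy': 195.82145098606395, 'k1': -0.1279070738058092, 'rvec': array([ 2.13363068, -2.0986798 ,  0.21496379]), 'tvec': array([ -98.81584311,  520.95723328, 1290.18686242])}
side {'fx': 450.4839420452519, 'fy': 450.4839420452519, 'cx': 275.01834181390745, 'cy': 213.52620197945228, 'k1': -0.007325454174044346, 'rvec': array([ 1.3874981 , -1.9798784 ,  1.00145659]), 'tvec': array([104.44869554, 391.08035764, 776.32612847])}
{'time_s': 0.1, 'qpos': array([-6.69789423e+01,  1.83501134e+01,  8.96996842e+01, -7.63155902e-04,
        7.20457571e+01, -1.14578962e+00]), 'qvel': array([-0.06290392, -0.08812469, -0.19104113, -0.12285385,  0.05516255,
       -0.07217767]), 'effort': array([ 8.83644625e-04, -4.13334167e+01, -2.32509595e+01,  7.28442008e-02,
        4.21975425e-02, -5.04509296e-05]), 'ee_pos': array([ 235.21937375, -524.18069372,  213.18114864]), 'ee_rot': array([-1.79904450e+02, -1.18530125e-03,  2.41670822e+01]), 'force': array([-0.80720353,  0.64958094,  0.26065676]), 'torque': array([-0.02602547, -0.04468532, -0.0227905 ]), 'gripper_force': 0.0, 'gripper_width': 91.41694899421053}
```

View pics/top0.png

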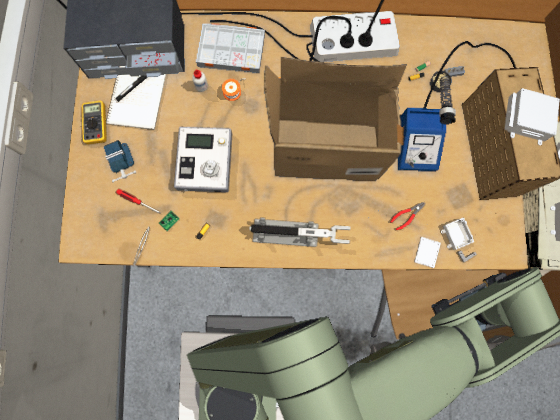

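View pics/side0.png

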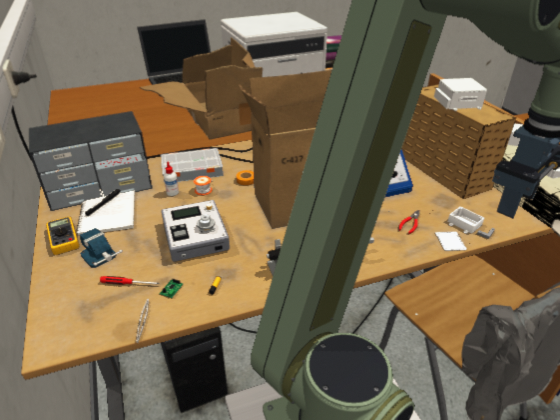

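The top view shows the test set around (202,158), the capped port at (210,169), the long key near (187,172), and the wrench in its stand from (250,230) to its jaw at (345,235). Next I'll enlarge both regions to measure them.

```bash
cat > h.py <<'E'
from workcell import *
import cv2, numpy as np
from scipy.optimize import least_squares
def cam(n):
    c=camera_info(n);R,_=cv2.Rodrigues(np.array(c['rvec']));return c,R,np.array(c['tvec'])
def proj(n,P):
    c,R,t=cam(n);p=np.atleast_2d(P)@R.T+t;s=p[:,:2]/p[:,2:];s=s*(1+c['k1']*(s**2).sum(1,keepdims=True))
    return s*[c['fx'],c['fy']]+[c['cx'],c['cy']]
def atz(n,uv,z):
    return np.array(list(least_squares(lambda x:(proj(n,[x[0],x[1],z])-uv).ravel(),[400,0]).x)+[z])
def crop(n,img,x,y,w,h,k,out):
    cv2.imwrite(out,cv2.resize(img[y:y+h,x:x+w],None,fx=k,fy=k,interpolation=cv2.INTER_CUBIC))
E
python3 - <<'E'
from h import *
im=cv2.imread("pics/top0.png")
a=cv2.resize(im[118:200,165:240],None,fx=7,fy=7,interpolation=cv2.INTER_CUBIC)
b=cv2.resize(im[205:255,240:360],None,fx=6.5,fy=6.5,interpolation=cv2.INTER_CUBIC)
cv2.imwrite("pics/a.png",a);cv2.imwrite("pics/b.png",b)
for n,uv,z in(("set",(203,158),50),("cap",(210,169),80),("key",(187,172),58),("wr",(290,231),60),("jaw",(343,234),54)):print(n,atz("top",uv,z).round(1))
E
```

```text
set [627.7 110.7  50. ]
cap [588.4  85.5  80. ]
key [584.6 152.   58. ]
wr [ 425.3 -134.2   60. ]
jaw [ 420.1 -277.9   54. ]
```

View pics/a.png

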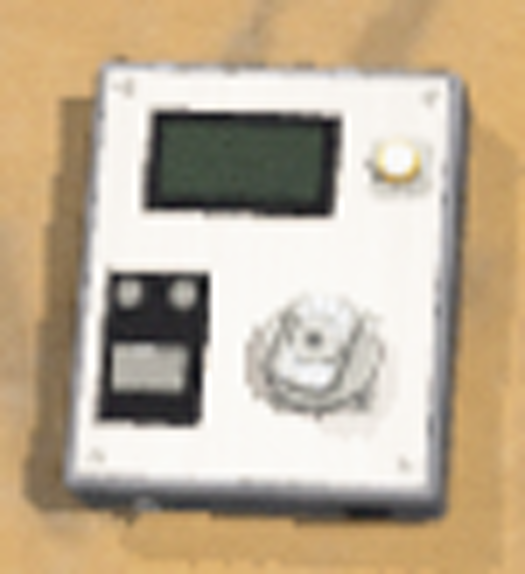

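View pics/b.png

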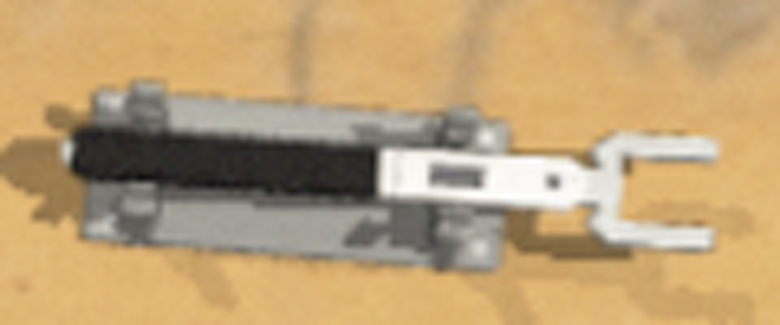

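The first crop shows the top plate corners at (102,65), (465,75), (440,490) and (70,480), the cap boss at (315,338) and the key at (149,366). The second shows the wrench tail at (65,153), the pivot at (553,181) and the prong tips at (717,150) and (713,238).

```bash
python3 - <<'E'
from h import *
A=lambda x,y,z:atz("top",((x+.5)/7-.5+165,(y+.5)/7-.5+118),z)
B=lambda x,y,z:atz("top",((x+.5)/6.5-.5+240,(y+.5)/6.5-.5+205),z)
c=[A(*p,50) for p in((102,65),(465,75),(440,490),(70,480))]
m=np.mean(c,0);print("corners",np.round(c,1),m.round(1))
ang=lambda d:np.degrees(np.arctan2(d[1],d[0]))
ax=(c[0]+c[1]-c[2]-c[3]);print("len",np.linalg.norm(ax)/2,ang(ax), ang(c[0]+c[3]-c[1]-c[2])-90)
th=np.radians(ang(ax));R=np.array([[np.cos(th),-np.sin(th)],[np.sin(th),np.cos(th)]])
for n,l,p,z in(("cap",(-35,-27),(315,338),84.5),("key",(-42,42),(149,366),58),("jack",(46,-52),(398,158),63)):
    q=A(*p,z);print(n,q.round(1),"pred",(m[:2]+R@l).round(1),"-> centre",(q[:2]-R@l).round(1))
print("flats",ang(A(285,305,81)-A(265,370,81)),ang(A(362,325,81)-A(330,385,81)))
piv=B(553,181,63);tail=B(65,153,60);t1=B(717,150,60);t2=B(713,238,60);j=(t1+t2)/2
print(piv,tail,t1,t2);print("axis",ang(piv-tail),ang(j-tail),np.linalg.norm((piv-tail)[:2]),np.linalg.norm((j-tail)[:2]),np.linalg.norm(t1-t2))
u=(j-tail)[:2];u/=np.linalg.norm(u);print("origin est",piv[:2]-100*u,j[:2]-168*u,tail[:2]+100*u)
# stand base corners
print("stand",[B(*p,8).round(1) for p in((95,95),(508,122),(500,268),(80,240))])
E
```

```text
corners [[718.8 183.5  50. ]
 [716.3  35.3  50. ]
 [544.1  39.1  50. ]
 [545.8 186.1  50. ]] [631.2 111.   50. ]
len 172.61883075329496 -1.046677829321893 -0.8131217104811697
cap [596.   86.4  84.5] pred [595.7  84.6] -> centre [631.5 112.8]
key [590.7 155.6  58. ] pred [590.  153.7] -> centre [631.9 112.8]
jack [676.5  59.6  63. ] pred [676.3  58.2] -> centre [631.4 112.4]
flats -14.079192114832631 -25.268009064661296
[ 422.47637747 -227.22230309   63.        ] [431.27679731 -25.44404101  60.        ] [ 436.78756059 -295.92082136   60.        ] [ 400.08183331 -293.83180936   60.        ]
axis -92.49733325474226 -92.72885537427757 201.97008302973862 269.7381508172384 36.76512458826686
origin est [ 427.23732816 -127.33570064] [ 426.43309411 -127.06682325] [ 426.51584661 -125.33064345]
stand [array([463.8, -35.2,   8. ]), array([ 454.9, -213.6,    8. ]), array([ 391.7, -210.2,    8. ]), array([400.9, -30.2,   8. ])]
```

{"op": "move_arm", "data": {"motion": [[60, [0.24, 0.5, -0.1], [0, 0, 0.5]], [60, [0.48, 0.99, -0.21], [0, 0, 1]], [60, [0.48, 0.99, -0.21], [0, 0, 1]], [60, [0.48, 0.99, -0.21], [0, 0, 1]], [60, [0.48, 0.99, -0.21], [0, 0, 1]], [60, [0.48, 0.99, -0.21], [0, 0, 1]], [60, [0.48, 0.99, -0.21], [0, 0, 1]], [60, [0.48, 0.99, -0.21], [0, 0, 1]], [60, [0.48, 0.99, -0.21], [0, 0, 1]], [60, [0.48, 0.99, -0.21], [0, 0, 1]], [60, [0.48, 0.99, -0.21], [0, 0, 1]], [60, [0.48, 0.99, -0.21], [0, 0, 1]], [60, [0.48, 0.99, -0.21], [0, 0, 1]], [60, [0.48, 0.99, -0.21], [0, 0, 1]], [60, [0.48, 0.99, -0.21], [0, 0, 1]], [60, [0.48, 0.99, -0.21], [0, 0, 1]], [60, [0.24, 0.5, -0.1], [0, 0, 0.28]], [60, [0, 0, 0], [0, 0, 0]], [60, [0, 0, 0], [0, 0, 0]]], "grip_force": 30}}

```text
time_s: 1.68
ee_pos: [426.8, -127.4, 130.0]
ee_rot: [-179.9, -0.0, 87.4]
force: [-0.6, -0.2, -1.1]
gripper_width: 59.7
gripper_force: 0.0
```

{"op": "move_arm", "data": {"motion": [[60, [0, 0, -0.4], [0, 0, 0]], [60, [0, 0, -0.8], [0, 0, 0]], [60, [0, 0, -0.8], [0, 0, 0]], [60, [0, 0, -0.8], [0, 0, 0]], [60, [0, 0, -0.6], [0, 0, 0]], [60, [0, 0, -0.36], [0, 0, 0]], [60, [0, 0, 0], [0, 0, 0]], [40, [0, 0, 0], [0, 0, 0]], [20, [0, 0, 0], [0, 0, 0]], [10, [0, 0, 0], [0, 0, 0]], [10, [0, 0, 0], [0, 0, 0]], [10, [0, 0, 0], [0, 0, 0]], [10, [0, 0, 0], [0, 0, 0]]], "grip_force": 40}}

```text
time_s: 2.77
ee_pos: [427.6, -128.4, 36.6]
ee_rot: [180.0, 0.0, 87.3]
force: [-1.5, -0.7, 1.3]
gripper_width: 22.8
gripper_force: 1.1
```

```bash
python3 - <<'E'
from h import *
s=state();print(s['force'],s['torque'],s['gripper_width'],s['gripper_force'],s['ee_pos'],s['ee_rot'])
im=grab_frame("top");cv2.imwrite("pics/top1.png",im)
crop("top",im,240,200,120,60,6.5,"pics/b1.png")
print(proj("top",[[500,-90,0],[565,-90,0],[565,-400,0]]))
E
```

```text
[-1.5367523  -0.68568219  1.27193739] [-0.01441801  0.34030395 -0.04227382] 22.76866199119205 1.100027672946453 [ 427.5956227  -128.39765403   36.61609013] [1.79956397e+02 1.23655535e-02 8.72956109e+01]
[[273.93404128 207.31243729]
 [274.30453919 184.95560813]
 [381.935178   186.79759826]]
```

{"op": "move_arm", "data": {"motion": [[10, [0, 0, 0], [0, 0, 0]], [10, [0, 0, 0], [0, 0, 0]], [10, [0, 0, 0], [0, 0, 0]], [10, [0, 0, 0.2], [0, 0, 0]], [10, [0, 0, 0.4], [0, 0, 0]], [10, [0, 0, 0.6], [0, 0, 0]], [10, [0, 0, 0.6], [0, 0, 0]], [10, [0, 0, 0.6], [0, 0, 0]], [10, [0, 0, 0.4], [0, 0, 0]], [10, [0, 0, 0.2], [0, 0, 0]], [10, [0, 0, 0], [0, 0, 0]]]}}

```text
time_s: 3.73
ee_pos: [427.9, -128.5, 111.9]
ee_rot: [179.9, 0.0, 87.3]
force: [0.2, -0.8, -2.2]
gripper_width: 21.7
gripper_force: 40.0
```

{"op": "move_arm", "data": {"motion": [[10, [0, 0.3, 0], [0, 0, 0]], [10, [0.1, 0.7, 0], [0, 0, 0]], [10, [0.1, 1, 0], [0, 0, 0]], [10, [0.1, 1, 0], [0, 0, 0]], [10, [0.1, 1, 0], [0, 0, 0]], [10, [0.1, 1, 0], [0, 0, 0.3]], [10, [0.1, 1, 0], [0, 0, 0.6]], [10, [0.1, 1, 0], [0, 0, 0.9]], [10, [0.1, 1, 0], [0, 0, 1]], [10, [0.1, 1, 0], [0, 0, 1]], [10, [0.1, 0.9, 0], [0, 0, 1]], [10, [0.1, 0.5, 0], [0, 0, 1]], [10, [0.08, 0.2, 0], [0, 0, 1]], [10, [0, 0, 0], [0, 0, 1]], [10, [0, 0, 0], [0, 0, 1]], [10, [0, 0, 0], [0, 0, 1]], [10, [0, 0, 0], [0, 0, 1]], [10, [0, 0, 0], [0, 0, 1]], [10, [0, 0, 0], [0, 0, 1]], [10, [0, 0, 0], [0, 0, 1]]]}}

```text
time_s: 5.4
ee_pos: [455.7, 136.9, 109.9]
ee_rot: [-179.9, -0.1, 142.7]
force: [0.2, -0.1, -2.0]
gripper_width: 21.8
gripper_force: 40.0
```

{"op": "move_arm", "data": {"motion": [[10, [0, 0, 0], [0, 0, 1]], [10, [0, 0, 0], [0, 0, 1]], [10, [0, 0, 0], [0, 0, 1]], [10, [0, 0, 0], [0, 0, 1]], [10, [0, 0, 0], [0, 0, 0.6]], [10, [0, 0, 0], [0, 0, 0.2]], [10, [0, 0, 0], [0, 0, 0]], [10, [0, 0, 0], [0, 0, 0]]]}}

```text
time_s: 6.07
ee_pos: [456.3, 136.7, 110.6]
ee_rot: [-180.0, -0.1, 161.6]
force: [-0.4, -0.4, -3.0]
gripper_width: 21.9
gripper_force: 40.0
```

```bash
python3 - <<'E'
from h import *
s=state();print(s['force'],s['gripper_force'],s['ee_pos'],s['ee_rot'],s['qpos'])
im=grab_frame("top");cv2.imwrite("pics/top2.png",im);im2=grab_frame("side");cv2.imwrite("pics/side2.png",im2)
a=cv2.resize(im[120:220,165:265],None,fx=4,fy=4,interpolation=cv2.INTER_CUBIC);b=cv2.resize(im2[170:290,150:270],(400,400),interpolation=cv2.INTER_CUBIC)
cv2.imwrite("pics/c2.png",np.hstack([a,b]))
E
```

```text
[-0.42281709 -0.44425782 -3.01272002] 39.98236298561096 [456.31987776 136.73470024 110.60078952] [-1.79961270e+02 -7.40647115e-02  1.61648264e+02] [ 1.52911521e+01  1.50937992e+01  1.10893283e+02  1.08513016e-02
  5.40960347e+01 -5.63635063e+01]
```

View pics/c2.png

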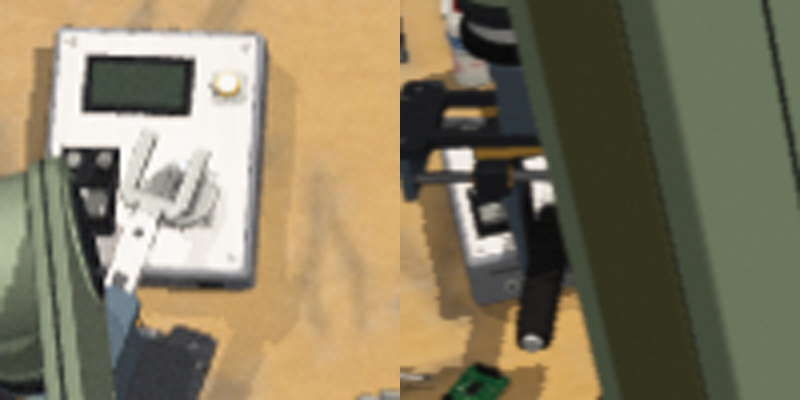

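Top crop: the jaw is above the cap, with prong tips at about (150,131) and (207,151) and the pivot at (139,233). The side view is mostly hidden by the arm.

```bash
python3 - <<'E'
from h import *
A=lambda x,y,z:atz("top",((x+.5)/4-.5+165,(y+.5)/4-.5+120),z)
t1=A(150,131,134);t2=A(207,151,134);p=A(139,233,137)
ang=lambda d:np.degrees(np.arctan2(d[1],d[0]))
m=(t1+t2)/2;print(t1,t2,np.linalg.norm(t1-t2),p,"ax",ang(m-p),np.linalg.norm((m-p)[:2]),"perp",ang(t1-t2)-90)
e=np.array([456.3,136.7]);print("TCP->piv",np.linalg.norm(p[:2]-e),ang(p[:2]-e),"->tips",np.linalg.norm(m[:2]-e),ang(m[:2]-e))
a=np.radians(161.65-180);u=np.array([np.cos(a),np.sin(a)])
print("jaw by image",m[:2]-18*u,"jaw by kin",e+150*u)
E
```

```text
[619.18969079 100.89300806 134.        ] [606.09213347  62.75663982 134.        ] 40.322804847710515 [549.50504759 104.29074564 137.        ] ax -19.587315538350225 67.0138420666422 perp -18.954525642746887
TCP->piv 98.67897783022255 -19.173582897577347 ->tips 165.6917793796799 -19.34091535314178
jaw by image [595.55619222  87.49159953] jaw by kin [598.67266591  89.47687005]
```

{"op": "move_arm", "data": {"motion": [[10, [0, -0.03, -0.3], [0, 0, 0]], [10, [0, -0.03, -0.5], [0, 0, 0]], [10, [0, 0, -0.4], [0, 0, 0]], [10, [0, 0, -0.1], [0, 0, 0]], [10, [0, 0, 0], [0, 0, 0]], [10, [0, 0, 0], [0, 0, 0]]]}}

```text
time_s: 6.67
ee_pos: [457.0, 135.1, 78.7]
ee_rot: [180.0, -0.0, 161.7]
force: [-0.5, -0.2, -1.9]
gripper_width: 21.9
gripper_force: 40.0
```

```bash
python3 - <<'E'
from h import *
s=state();print(s['force'],s['gripper_force'],s['ee_pos'],s['ee_rot'])
im=grab_frame("top");cv2.imwrite("pics/top3.png",im)
crop("top",im,188,140,40,50,12,"pics/c3.png")
im=cv2.imread("pics/top0.png")
b=cv2.resize(im[150:190,190:230],None,fx=12,fy=12,interpolation=cv2.INTER_CUBIC)
a=cv2.imread("pics/c3.png");b=np.vstack([b,np.zeros((120,480,3),np.uint8)]);o=np.hstack([a,b]);cv2.imwrite("pics/c3.png",cv2.resize(o,(800,500)))
E
```

```text
[-0.51237384 -0.20859193 -1.9234513 ] 39.98233616352081 [457.04825093 135.13153579  78.71100666] [ 1.79993738e+02 -2.06389042e-04  1.61675259e+02]
```

View pics/c3.png

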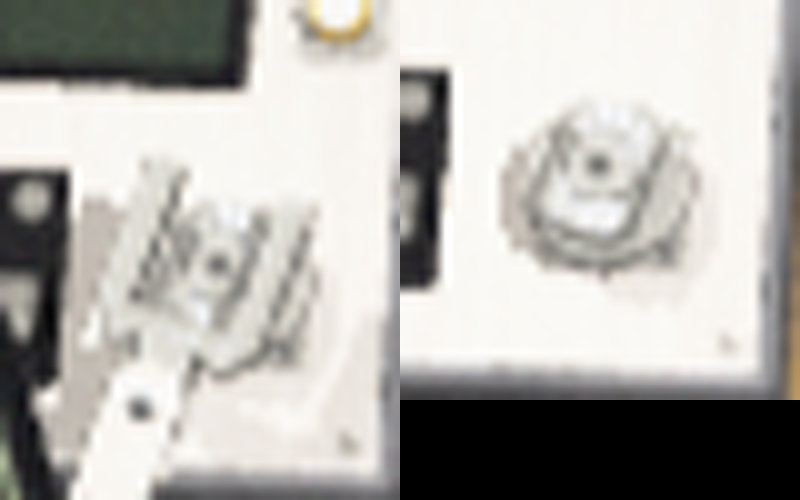

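The jaw now sits just above the cap and roughly parallel to its flats. Prong tips are at (163,165) and (295,210), the pivot at (140,408) and the boss at (218,263).

```bash
python3 - <<'E'
from h import *
A=lambda x,y,z:atz("top",((x+.5)/10-.5+188,(y+.5)/10-.5+140),z)
C=lambda x,y,z:atz("top",((x-400+.5)/10-.5+190,(y+.5)/10-.5+150),z)
t1=A(163,165,102);t2=A(295,210,102);p=A(140,408,105);b=A(218,263,84.5);b0=C(600,163,84.5)
ang=lambda d:np.degrees(np.arctan2(d[1],d[0]))
m=(t1+t2)/2;print(t1,t2,np.linalg.norm(t1-t2),p,"ax",ang(m-p),np.linalg.norm((m-p)[:2]),"perp",ang(t1-t2)-90)
e=np.array([457.0,135.1]);a=np.radians(161.68-180);u=np.array([np.cos(a),np.sin(a)]);v=np.array([-u[1],u[0]])
print("boss",b,b0,"flat",ang(C(560,130,81)-C(535,210,81)),ang(C(665,140,81)-C(632,215,81)))
for n,j in(("tips",m[:2]-18*u),("piv",p[:2]+50*u),("kin",e+148*u)):
  d=b[:2]-j;print(n,j,"need fwd",d@u,"left",d@v)
# predicted prong edges (jaw centre at boss) for check
# width-based: inner edge midpoints
i1=(A(183,175,102)+A(140,295,102))/2;i2=(A(265,215,102)+A(222,300,102))/2;o1=(A(143,160,102)+A(105,320,102))/2;o2=(A(313,210,102)+A(270,335,102))/2
for q in(o1,i1,i2,o2):print("lat rel boss",(q-b)[:2]@v)
f1=(C(560,130,81)+C(535,210,81))/2;f2=(C(665,140,81)+C(632,215,81))/2
for q in(f1,f2):print("flat lat rel boss",(q-b0)[:2]@v)
E
```

```text
[618.42617496 100.69089791 102.        ] [606.39916037  64.54349169 102.        ] 38.095722288200335 [550.51367188 103.22520379 105.        ] ax -18.41412820735077 65.23937242181835 perp -18.40338651662995
boss [596.05275451  87.02897326  84.5       ] [596.06085588  86.48415403  84.5       ] flat -14.346845893646925 -20.929384898475615
tips [595.32498298  88.27502408] need fwd 1.0825485117777982 left -0.9541398044627017
piv [597.97946266  87.50901135] need fwd -1.6781671051790457 left -1.0613180724718347
kin [597.49874073  88.58007037] need fwd -0.8851507780274601 left -1.926988976050831
lat rel boss 22.44228588428114
lat rel boss 13.382109964986014
lat rel boss -9.691260159606248
lat rel boss -23.3270529833609
flat lat rel boss 13.601846908611105
flat lat rel boss -13.201073952980334
```

{"op": "move_arm", "data": {"motion": [[10, [-0.03, -0.03, 0], [0, 0, 0]], [10, [0, 0, -0.12], [0, 0, 0]], [10, [0, 0, -0.12], [0, 0, 0]], [10, [0, 0, -0.12], [0, 0, 0]], [10, [0, 0, -0.12], [0, 0, 0]], [10, [0, 0, 0], [0, 0, 0]], [10, [0, 0, 0], [0, 0, 0]]]}}

```text
time_s: 7.3
ee_pos: [456.0, 134.3, 66.4]
ee_rot: [-180.0, -0.0, 161.7]
force: [-1.0, -0.5, -0.8]
gripper_width: 21.7
gripper_force: 40.0
```

{"op": "move_arm", "data": {"motion": [[10, [0, 0, -0.12], [0, 0, 0]], [10, [0, 0, -0.12], [0, 0, 0]], [10, [0, 0, -0.06], [0, 0, 0]], [10, [0, 0, 0], [0, 0, 0]], [10, [0, 0, 0], [0, 0, 0]]]}}

```text
time_s: 7.72
ee_pos: [456.1, 134.4, 59.1]
ee_rot: [-180.0, -0.0, 161.7]
force: [-0.1, -0.5, -2.1]
gripper_width: 21.9
gripper_force: 40.0
```

```bash
python3 - <<'E'
from h import *
s=state();print(s['force'],s['torque'],s['ee_pos'],s['ee_rot'])
im=grab_frame("top");cv2.imwrite("pics/top4.png",im)
crop("top",im,188,140,40,50,10,"pics/c4.png")
E
```

```text
[-0.11759198 -0.54920441 -2.12679255] [ 0.04627065 -0.08097012 -0.0028752 ] [456.10418163 134.37643593  59.08654256] [-1.79997306e+02 -1.29499474e-02  1.61687792e+02]
```

View pics/c4.png

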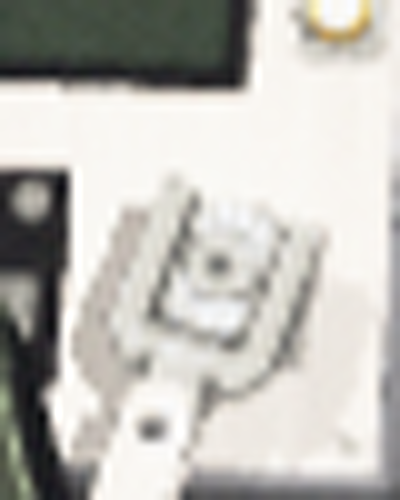

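```bash
cat > rot.py <<'E'
import sys,numpy as np
from h import state
def rot(c,ths,p=None):
    "cumulative turns (deg) about c -> row shifts in units"
    p=state()['ee_pos'][:2] if p is None else p; r=p-c; q=p.copy();out=[]
    for t in ths:
        a=np.radians(t);n=c+np.array([[np.cos(a),-np.sin(a)],[np.sin(a),np.cos(a)]])@r
        d=np.round((n-q)/25,2);q=q+d*25;out.append(tuple(d.tolist()))
    return out,q
E
python3 - <<'E'
from rot import *
print(rot(np.array([596,86.7]),[-1]+list(range(-3,-24,-2))))
E
```

```text
([(0.03, 0.1), (0.08, 0.19), (0.08, 0.19), (0.08, 0.19), (0.1, 0.18), (0.1, 0.18), (0.1, 0.18), (0.11, 0.17), (0.12, 0.17), (0.13, 0.17), (0.13, 0.16), (0.13, 0.15)], array([485.92415316, 185.13485973]))
```

{"op": "move_arm", "data": {"motion": [[10, [0.03, 0.1, -0.04], [0, 0, -0.25]], [10, [0.08, 0.19, 0], [0, 0, -0.5]], [10, [0.08, 0.19, 0], [0, 0, -0.5]], [10, [0.08, 0.19, 0], [0, 0, -0.5]], [10, [0.1, 0.18, 0], [0, 0, -0.5]], [10, [0.1, 0.18, 0], [0, 0, -0.5]], [10, [0.1, 0.18, 0], [0, 0, -0.5]], [10, [0.11, 0.17, 0], [0, 0, -0.5]], [10, [0.12, 0.17, 0], [0, 0, -0.5]], [10, [0, 0, 0], [0, 0, 0]], [10, [0, 0, 0], [0, 0, 0]]]}}

```text
time_s: 8.68
ee_pos: [475.8, 172.8, 58.1]
ee_rot: [-179.9, -0.0, 144.7]
force: [-0.9, -2.6, -1.3]
gripper_width: 22.0
gripper_force: 40.0
```

```bash
python3 - <<'E'
from rot import *
s=state();print(s['force'],s['torque'],s['ee_pos'],s['ee_rot'])
print(rot(np.array([596,86.7]),[-2,-4,-6,-8,-10,-12,-14]))
E
```

```text
[-0.90659105 -2.58431818 -1.27637466] [-0.36262455 -0.08511499 -0.29563204] [475.80083379 172.78384081  58.0724592 ] [-1.79938037e+02 -1.26900045e-02  1.44710780e+02]
([(0.12, 0.17), (0.13, 0.16), (0.14, 0.15), (0.14, 0.16), (0.14, 0.14), (0.15, 0.14), (0.16, 0.14)], array([500.30083379, 199.28384081]))
```

{"op": "move_arm", "data": {"motion": [[10, [0.12, 0.17, 0], [0, 0, -0.5]], [10, [0.13, 0.16, 0], [0, 0, -0.5]], [10, [0.14, 0.15, 0], [0, 0, -0.5]], [10, [0, 0, 0], [0, 0, 0]]]}}

```text
time_s: 9.02
ee_pos: [485.5, 185.1, 58.1]
ee_rot: [-179.9, -0.0, 138.6]
force: [-2.8, -2.4, -2.1]
gripper_width: 21.9
gripper_force: 40.0
```

```bash
cat >> rot.py <<'E'
def rep(c=np.array([596,86.7])):
    s=state();e=s['ee_pos'][:2];F=s['force'];T=s['torque'];a=np.radians(s['ee_rot'][2]+180);u=np.array([np.cos(a),np.sin(a)])
    M=lambda r:(r[0]*F[1]-r[1]*F[0])/1000+T[2]
    print('F',F.round(2),'T',T.round(2),'pos',s['ee_pos'].round(1),'yaw',s['ee_rot'][2].round(2),'Mcap',M(e-c).round(3),'Mpiv',M(-98*u).round(3),'jaw',(e+148*u).round(1))
E
python3 -c "
from rot import *
rep();print(rot(np.array([596,86.7]),[-2,-4,-6,-8,-10]))"
```

```text
F [-2.76 -2.44 -2.11] T [-0.45  0.1  -0.37] pos [485.5 185.1  58.1] yaw 138.65 Mcap 0.176 Mpiv -0.007 jaw [596.6  87.3]
([(0.14, 0.15), (0.15, 0.15), (0.15, 0.14), (0.15, 0.14), (0.16, 0.13)], array([504.28258945, 202.86145128]))
```

{"op": "move_arm", "data": {"motion": [[10, [0.14, 0.15, 0], [0, 0, -0.5]], [10, [0.15, 0.15, 0], [0, 0, -0.5]], [10, [0.15, 0.14, 0], [0, 0, -0.5]], [10, [0, 0, 0], [0, 0, 0]]]}}

```text
time_s: 9.35
ee_pos: [496.3, 196.0, 58.0]
ee_rot: [-179.9, -0.1, 132.7]
force: [-3.0, -1.4, -1.1]
gripper_width: 21.5
gripper_force: 40.0
```

```bash
python3 -c "
from rot import *
rep();print(rot(np.array([596,86.7]),[-2,-4,-6,-8,-10]))"
```

```text
F [-2.98 -1.41 -1.09] T [-0.38  0.23 -0.35] pos [496.3 196.   58. ] yaw 132.68 Mcap 0.12 Mpiv -0.038 jaw [596.6  87.2]
([(0.16, 0.14), (0.15, 0.13), (0.17, 0.12), (0.17, 0.12), (0.17, 0.12)], array([516.78364988, 211.7532203 ]))
```

{"op": "move_arm", "data": {"motion": [[10, [0.16, 0.14, 0], [0, 0, -0.5]], [10, [0.15, 0.13, 0], [0, 0, -0.5]], [10, [0, 0, 0], [0, 0, 0]]]}}

```text
time_s: 9.6
ee_pos: [503.8, 202.0, 57.9]
ee_rot: [-179.8, 0.0, 128.8]
force: [-2.8, -4.5, -1.3]
gripper_width: 21.7
gripper_force: 40.0
```

```bash
python3 -c "
from rot import *
rep();print(rot(np.array([596,86.7]),[-1,-2,-3,-4,-5]))"
```

```text
F [-2.79 -4.49 -1.35] T [-0.72  0.22 -0.06] pos [503.8 202.   57.9] yaw 128.79 Mcap 0.676 Mpiv 0.429 jaw [596.5  86.7]
([(0.08, 0.06), (0.08, 0.07), (0.09, 0.06), (0.08, 0.06), (0.09, 0.05)], array([514.28464921, 209.54418552]))
```

```bash
python3 -c "
from rot import *
print(rot(np.array([565.2,125.6]),[-1.5,-3,-4.5,-6,-7.5,-9,-10.5,-12,-13.5]))"
```

```text
([(0.08, 0.06), (0.08, 0.06), (0.09, 0.06), (0.08, 0.06), (0.09, 0.05), (0.09, 0.06), (0.09, 0.05), (0.09, 0.04), (0.09, 0.05)], array([523.28464921, 214.29418552]))
```

{"op": "move_arm", "data": {"motion": [[10, [0.08, 0.06, 0], [0, 0, -0.38]], [10, [0.08, 0.06, 0], [0, 0, -0.38]], [10, [0.09, 0.06, 0], [0, 0, -0.38]], [10, [0.08, 0.06, 0], [0, 0, -0.38]], [10, [0, 0, 0], [0, 0, 0]], [10, [0, 0, 0], [0, 0, 0]]]}}

```text
time_s: 10.1
ee_pos: [512.4, 208.1, 58.0]
ee_rot: [-179.9, 0.0, 122.8]
force: [-2.1, -3.2, -1.9]
gripper_width: 21.9
gripper_force: 40.0
```

```bash
python3 -c "
from rot import *
rep()"
```

```text
F [-2.11 -3.22 -1.92] T [-0.53  0.08  0.38] pos [512.4 208.1  58. ] yaw 122.81 Mcap 0.907 Mpiv 0.726 jaw [592.5  83.7]
```

{"op": "move_arm", "data": {"motion": [[10, [0.09, 0.05, 0], [0, 0, -0.38]], [10, [0.09, 0.06, 0], [0, 0, -0.38]], [10, [0.09, 0.05, 0], [0, 0, -0.38]], [10, [0.09, 0.04, 0], [0, 0, -0.38]], [10, [0, 0, 0], [0, 0, 0]], [10, [0, 0, 0], [0, 0, 0]]]}}

```text
time_s: 10.6
ee_pos: [521.5, 213.4, 58.0]
ee_rot: [-180.0, 0.0, 116.7]
force: [-0.9, -4.3, -2.7]
gripper_width: 21.8
gripper_force: 40.0
```

```bash
python3 - <<'E'
from rot import *
rep()
import cv2
from h import *
im=grab_frame("top");cv2.imwrite("pics/top5.png",im)
crop("top",im,178,135,60,60,9,"pics/c5.png")
# way back: about pivot +12, then about cap +6
o,q=rot(np.array([565.2,125.6]),[3,6,9,12]);print(o,q);print(rot(np.array([596,86.7]),[2,4,5],q))
E
```

```text
F [-0.95 -4.3  -2.72] T [-0.56  0.11  0.37] pos [521.5 213.4  58. ] yaw 116.66 Mcap 0.815 Mpiv 0.647 jaw [587.9  81.1]
[(-0.18, -0.1), (-0.18, -0.1), (-0.17, -0.12), (-0.16, -0.12)] [504.32560087 202.40733548]
([(-0.16, -0.13), (-0.15, -0.14), (-0.08, -0.07)], array([494.57560087, 193.90733548]))
```

View pics/c5.png

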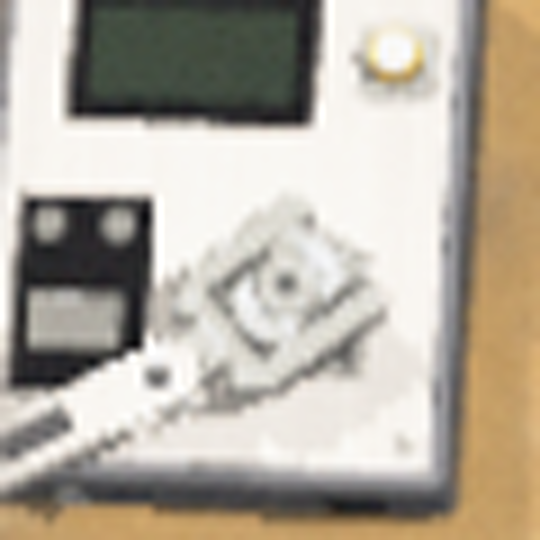

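The handle is bent about 11° from the head at (158,376), and the cap is home. Next I'll ease off, centre the jaw on the flats and lift.

{"op": "move_arm", "data": {"motion": [[10, [-0.18, -0.1, 0], [0, 0, 0.75]], [10, [-0.18, -0.1, 0], [0, 0, 0.75]], [10, [-0.17, -0.12, 0], [0, 0, 0.75]], [10, [-0.16, -0.12, 0], [0, 0, 0.75]], [10, [-0.16, -0.13, 0], [0, 0, 0.5]], [10, [-0.15, -0.14, 0], [0, 0, 0.5]], [10, [-0.15, -0.14, 0], [0, 0, 0.5]], [10, [0, 0, 0], [0, 0, 0]], [10, [0, 0, 0], [0, 0, 0]]]}}

```text
time_s: 11.4
ee_pos: [493.6, 193.2, 58.6]
ee_rot: [179.9, -0.0, 134.4]
force: [-1.1, -0.5, -2.1]
gripper_width: 21.7
gripper_force: 40.0
```

```bash
python3 -c "
from rot import *
rep()"
```

```text
F [-1.11 -0.54 -2.11] T [-0.    0.09 -0.22] pos [493.6 193.2  58.6] yaw 134.42 Mcap -0.051 Mpiv -0.11 jaw [597.1  87.5]
```

{"op": "move_arm", "data": {"motion": [[10, [0, 0, 0.1], [0, 0, 0]], [10, [0, 0, 0.15], [0, 0, 0]], [10, [0, 0, 0.2], [0, 0, 0]], [10, [0, 0, 0.3], [0, 0, 0]], [10, [0, 0, 0.5], [0, 0, 0]], [10, [0, 0, 0.5], [0, 0, 0]], [10, [0, 0, 0.25], [0, 0, 0]], [10, [0, 0, 0], [0, 0, 0]], [10, [0, 0, 0], [0, 0, 0]]]}}

```text
time_s: 12.15
ee_pos: [493.5, 192.8, 108.7]
ee_rot: [179.9, 0.0, 134.5]
force: [0.6, 0.5, -1.6]
gripper_width: 21.8
gripper_force: 40.0
```

```bash
python3 - <<'E'
from rot import *
rep()
from h import *
im=grab_frame("top");cv2.imwrite("pics/top6.png",im)
crop("top",im,160,115,100,100,6,"pics/c6.png")
E
```

```text
F [ 0.64  0.5  -1.62] T [ 0.08 -0.13  0.01] pos [493.5 192.8 108.7] yaw 134.53 Mcap -0.105 Mpiv -0.065 jaw [597.3  87.3]
```

View pics/c6.png

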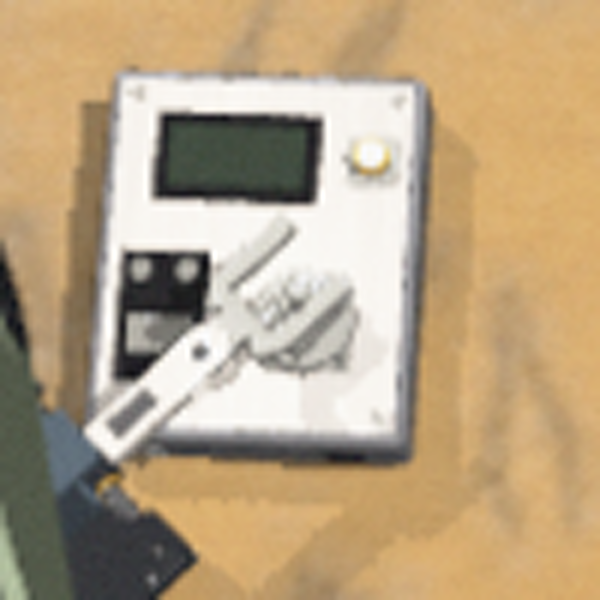

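The jaw is clear of the cap and straight, with the pivot at (200,352) and the handle's slot at (131,413). I'll carry it back.

```bash
python3 - <<'E'
from h import *
A=lambda x,y,z:atz("top",((x+.5)/6-.5+160,(y+.5)/6-.5+115),z)
d=A(200,352,135)-A(131,413,135);print(A(200,352,135),np.degrees(np.arctan2(d[1],d[0])))
a=np.radians(-45.5);print(np.array([493.5,192.8])+98*np.array([np.cos(a),np.sin(a)]))
E
```

```text
[562.08979513 122.0998803  135.        ] -46.071801775013526
[562.1891079  122.90145598]
```

{"op": "move_arm", "data": {"motion": [[10, [-0.1, 0, 0], [0, 0, -0.5]], [10, [-0.2, 0, 0], [0, 0, -1]], [10, [-0.3, 0, 0], [0, 0, -1]], [10, [-0.3, -0.2, 0], [0, 0, -1]], [10, [-0.3, -0.4, 0], [0, 0, -1]], [10, [-0.3, -0.7, 0], [0, 0, -1]], [10, [-0.3, -1, 0], [0, 0, -1]], [10, [-0.3, -1, 0], [0, 0, -1]], [10, [-0.3, -1, 0], [0, 0, -1]], [10, [-0.2, -1, 0], [0, 0, -1]], [10, [-0.04, -1, 0], [0, 0, -1]], [10, [0, -1, 0], [0, 0, -1]], [10, [0, -1, 0], [0, 0, -0.3]], [10, [0, -1, 0], [0, 0, 0]], [10, [0, -1, 0], [0, 0, 0]], [10, [0, -1, 0], [0, 0, 0]], [10, [0, -1, 0], [0, 0, 0]], [10, [0, -0.4, 0], [0, 0, 0]], [10, [0, -0.15, 0], [0, 0, 0]], [10, [0, 0, 0], [0, 0, 0]]]}}

```text
time_s: 13.87
ee_pos: [426.9, -128.7, 107.8]
ee_rot: [-179.9, -0.0, 87.2]
force: [0.3, 0.2, -2.5]
gripper_width: 21.8
gripper_force: 40.0
```

```bash
python3 - <<'E'
from rot import *
rep()
from h import *
im=grab_frame("top");cv2.imwrite("pics/top7.png",im)
crop("top",im,240,205,120,60,6.5,"pics/b7.png")
E
```

```text
F [ 0.33  0.17 -2.53] T [ 0.05 -0.1   0.  ] pos [ 426.9 -128.7  107.8] yaw 87.24 Mcap 0.043 Mpiv -0.031 jaw [ 419.7 -276.6]
```

View pics/b7.png

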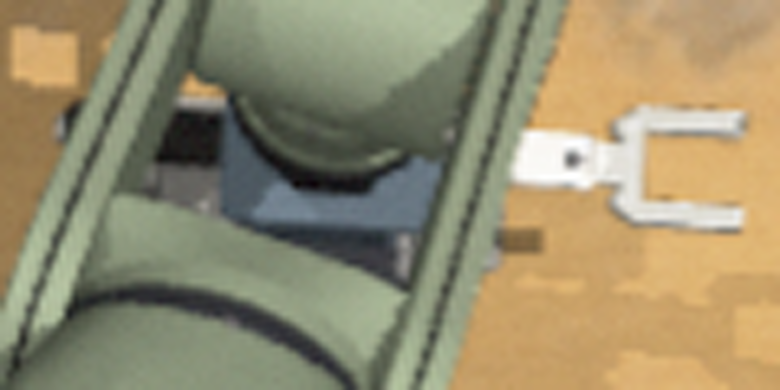

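The wrench is straight and lined up above the stand, with the pivot at (573,159) and tips at (745,125) and (742,217). Lowering it now.

{"op": "move_arm", "data": {"motion": [[10, [0.03, 0.01, -0.2], [0, 0, 0.02]], [10, [0, 0, -0.5], [0, 0, 0]], [10, [0, 0, -0.5], [0, 0, 0]], [10, [0, 0, -0.4], [0, 0, 0]], [10, [0, 0, -0.3], [0, 0, 0]], [10, [0, 0, -0.3], [0, 0, 0]], [10, [0, 0, -0.25], [0, 0, 0]], [10, [0, 0, -0.2], [0, 0, 0]], [10, [0, 0, -0.1], [0, 0, 0]], [10, [0, 0, 0], [0, 0, 0]], [10, [0, 0, 0], [0, 0, 0]]]}}

```text
time_s: 14.83
ee_pos: [428.1, -128.4, 39.6]
ee_rot: [180.0, 0.0, 87.4]
force: [-0.3, -0.3, -2.3]
gripper_width: 21.8
gripper_force: 40.0
```

{"op": "move_arm", "data": {"motion": [[10, [0, 0, -0.05], [0, 0, 0]], [10, [0, 0, -0.05], [0, 0, 0]], [10, [0, 0, -0.02], [0, 0, 0]], [10, [0, 0, 0], [0, 0, 0]], [10, [0, 0, 0], [0, 0, 0]]]}}

```text
time_s: 15.25
ee_pos: [428.0, -128.5, 36.6]
ee_rot: [180.0, 0.0, 87.4]
force: [-1.1, 0.4, -1.0]
gripper_width: 21.8
gripper_force: 40.0
```

{"op": "move_arm", "data": {"motion": [[10, [0, 0, -0.02], [0, 0, 0]], [10, [0, 0, 0], [0, 0, 0]], [10, [0, 0, 0], [0, 0, 0]]]}}

```text
time_s: 15.5
ee_pos: [428.1, -128.5, 36.6]
ee_rot: [180.0, 0.0, 87.4]
force: [-1.4, 0.1, 5.6]
gripper_width: 21.8
gripper_force: 40.0
```

Seated on the slot floors. Open gently and rise.

{"op": "move_arm", "data": {"motion": [[24, [0, 0, 0], [0, 0, 0]], [27, [0, 0, 0], [0, 0, 0]], [32, [0, 0, 0], [0, 0, 0]], [40, [0, 0, 0], [0, 0, 0]], [50, [0, 0, 0], [0, 0, 0]], [60, [0, 0, 0], [0, 0, 0]], [60, [0, 0, 0.2], [0, 0, 0]], [60, [0, 0, 0.5], [0, 0, 0]], [60, [0, 0, 0.8], [0, 0, 0]], [60, [0, 0, 0.8], [0, 0, 0]], [60, [0, 0, 0.8], [0, 0, 0]], [60, [0, 0, 0.5], [0, 0, 0]], [60, [0, 0, 0.2], [0, 0, 0]], [60, [0, 0, 0], [0, 0, 0]]]}}

```text
time_s: 16.67
ee_pos: [428.6, -128.6, 132.2]
ee_rot: [179.8, 0.0, 87.4]
force: [0.5, -1.1, 0.4]
gripper_width: 59.7
gripper_force: 0.0
```

{"op": "move_arm", "data": {"motion": [[40, [0, 0.4, 0], [0, 0, 0]], [20, [0, 0.8, 0], [0, 0, 0]], [0, [0, 1, 0], [0, 0, 0]], [0, [0, 1, 0], [0, 0, 0]], [0, [0.2, 1, 0], [0, 0, 0]], [0, [0.5, 1, 0], [0, 0, 0]], [0, [0.7, 1, 0], [0, 0, 0]], [0, [0.8, 1, 0], [0, 0, 0.3]], [0, [0.8, 1, 0], [0, 0, 0.15]], [0, [0.8, 1, 0], [0, 0, 0]], [0, [0.8, 1, -0.2], [0, 0, 0]], [0, [0.8, 0.66, -0.4], [0, 0, 0]], [0, [0.6, 0.4, -0.6], [0, 0, 0]], [0, [0.3, 0.1, -0.6], [0, 0, 0]], [0, [0.1, 0, -0.4], [0, 0, 0]], [0, [0, 0, -0.2], [0, 0, 0]], [0, [0, 0, 0], [0, 0, 0]], [0, [0, 0, 0], [0, 0, 0]]], "grip_force": 10}}

```text
time_s: 18.17
ee_pos: [587.0, 155.3, 70.7]
ee_rot: [-179.9, 0.0, 89.2]
force: [0.7, 0.1, 0.8]
gripper_width: 0.3
gripper_force: 0.0
```

```bash
python3 - <<'E'
from rot import *
rep();print(state()['gripper_width'])
from h import *
im=grab_frame("top");im2=grab_frame("side");cv2.imwrite("pics/t8.png",im)
a=cv2.resize(im[120:220,225:365],(400,286),interpolation=cv2.INTER_CUBIC)
b=cv2.resize(im2[180:280,140:240],(400,400),interpolation=cv2.INTER_CUBIC)
a=cv2.resize(im[195:265,240:360],(400,233),interpolation=cv2.INTER_CUBIC)
c=cv2.resize(im[120:200,165:245],(167,167),interpolation=cv2.INTER_CUBIC)
L=np.zeros((400,400,3),np.uint8);L[:233]=a;L[233:,:167]=c
cv2.imwrite("pics/c8.png",np.hstack([L,b]))
E
```

```text
F [0.69 0.08 0.84] T [-0.01 -0.09  0.01] pos [587.  155.3  70.7] yaw 89.18 Mcap -0.038 Mpiv -0.058 jaw [584.8   7.3]
0.34722250266782423
```

View pics/c8.png

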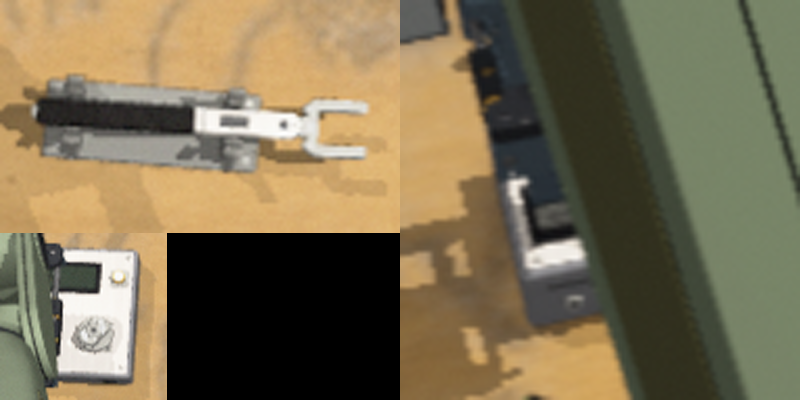

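The wrench lies in its stand as before with the jaw at (335,130), the cap sits at its tightened angle, and the finger is above the key. Pressing it in small steps now.

{"op": "move_arm", "data": {"motion": [[0, [0.08, 0, -0.2], [0, 0, 0]], [0, [0, 0, -0.2], [0, 0, 0]], [0, [0, 0, -0.08], [0, 0, 0]], [0, [0, 0, 0], [0, 0, 0]], [0, [0, 0, 0], [0, 0, 0]]]}}

```text
time_s: 18.68
ee_pos: [589.8, 155.5, 58.8]
ee_rot: [-180.0, 0.0, 89.2]
force: [0.6, 0.1, 0.5]
gripper_width: 0.6
gripper_force: 0.0
```

{"op": "move_arm", "data": {"motion": [[0, [0, 0, -0.04], [0, 0, 0]], [0, [0, 0, 0], [0, 0, 0]]]}}

```text
time_s: 18.85
ee_pos: [590.1, 155.7, 58.0]
ee_rot: [180.0, -0.0, 89.2]
force: [0.0, 0.3, 0.6]
gripper_width: 0.3
gripper_force: 0.3
```

{"op": "move_arm", "data": {"motion": [[0, [0, 0, -0.02], [0, 0, 0]], [0, [0, 0, 0], [0, 0, 0]]]}}

```text
time_s: 19.02
ee_pos: [590.1, 155.7, 57.7]
ee_rot: [180.0, -0.0, 89.2]
force: [1.4, 0.2, 1.5]
gripper_width: 0.2
gripper_force: 0.6
```

{"op": "move_arm", "data": {"motion": [[0, [0, 0, -0.02], [0, 0, 0]], [0, [0, 0, 0], [0, 0, 0]]]}}

```text
time_s: 19.18
ee_pos: [590.1, 155.7, 57.2]
ee_rot: [180.0, -0.0, 89.2]
force: [-0.1, -0.3, 2.0]
gripper_width: 0.7
gripper_force: 1.0
```

{"op": "move_arm", "data": {"motion": [[0, [0, 0, -0.02], [0, 0, 0]], [0, [0, 0, 0], [0, 0, 0]]]}}

```text
time_s: 19.35
ee_pos: [590.0, 155.7, 56.7]
ee_rot: [180.0, -0.0, 89.2]
force: [0.2, -0.4, 2.6]
gripper_width: 0.6
gripper_force: 1.3
```

{"op": "move_arm", "data": {"motion": [[0, [0, 0, -0.02], [0, 0, 0]], [0, [0, 0, 0], [0, 0, 0]]]}}

```text
time_s: 19.52
ee_pos: [590.1, 155.7, 56.0]
ee_rot: [180.0, -0.0, 89.2]
force: [0.2, -0.3, 0.6]
gripper_width: 0.5
gripper_force: 0.8
```

{"op": "move_arm", "data": {"motion": [[0, [0, 0, -0.02], [0, 0, 0]], [0, [0, 0, 0], [0, 0, 0]]]}}

```text
time_s: 19.68
ee_pos: [590.0, 155.6, 55.4]
ee_rot: [180.0, -0.0, 89.2]
force: [0.7, -0.1, 2.0]
gripper_width: 0.5
gripper_force: 1.1
```

The force fell from 2.6 to 0.6 N, so the key clicked. Letting go.

{"op": "move_arm", "data": {"motion": [[0, [0, 0, 0.2], [0, 0, 0]], [0, [0, 0, 0.5], [0, 0, 0]], [0, [-0.3, 0, 0.9], [0, 0, 0]], [0, [-0.6, 0, 0.9], [0, 0, 0]], [0, [-0.6, 0, 0.9], [0, 0, 0]], [0, [-0.3, 0, 0.5], [0, 0, 0]], [0, [0, 0, 0], [0, 0, 0]], [0, [0, 0, 0], [0, 0, 0]]]}}

```text
time_s: 20.35
ee_pos: [545.2, 155.7, 153.3]
ee_rot: [179.9, -0.0, 89.2]
force: [-0.4, -0.8, -0.3]
gripper_width: 0.5
gripper_force: 0.0
```

```bash
python3 -c "
from workcell import *
s=state();print(s['ee_pos'],s['force']);print(job_done())"
```

```text
[545.15572032 155.71568546 153.25721438] [-0.3740206  -0.83506995 -0.25346273]
the job is handed in; nothing more can be done
None
```

I tightened the cap until the wrench gave (about 11° of bend), laid the wrench back in its stand, pressed the long key to its click and released it, and handed the job in at 20.4 s; no verdict was returned.

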